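# Hang the cake lifter back on the utensil rail

### The arm

A 7-joint arm with a two-finger parallel gripper is mounted at the origin on the work surface. World frame = base frame: x ahead of the robot, y to its left, z up, the work surface at z = 0. Lengths are in mm, angles in degrees, forces in N, time in s.
With the tool pointing down it reaches from about 400 to 900 mm from the base axis. Payload 5.6 kg.
Tool frame: the origin (TCP) lies on the front face of the gripper's body, between the roots of the fingers; the fingertips stand 88 mm ahead of it and the grasp point (between the pads) lies 69 mm ahead of it; z points along the fingers, y is the line along which they close (so a half turn about z gives the same grasp; the last joint's range is limited). The gripper opens to 92 mm and grips with 3 to 60 N. Pads are 20 mm wide; open, the fingers measure 128 mm over their backs; the gripper's body (75 mm by 189 mm) begins 69 mm behind the grasp point.
Start: joints at [67.494, 26.786, -0.665, 91.828, 0.344, 61.387, -3.226], TCP at [222.723, -610.655, 302.692] pointing down, gripper open.
Joint ranges: [-144.91, 144.91], [-17.63, 115.5], [-89.93, 88.59], [15.96, 139.68], [-74.01, 254.01], [8.47, 105.57], [-167.45, 167.45]. Speed limits (degrees/s): [147.25, 147.25, 180, 180, 180, 180, 180].

### API

Orientations are given as a 3x3 rotation matrix whose columns are the frame's x, y, z axes.
In Python, from workcell import telemetry, viewer, sign_off gives the robot as it stands.
- The arm moves only by the tool carry_out, never from a script. Its argument "moves" is a list of rows, each a list of 5 numbers: the shift along the tool's x, y, z in mm, then the turn about the tool's z in rad, then the finger opening in mm, from 0 to 91.9. In form: [[tx, ty, tz, spin, hand], ...]. A call has 1 to 12 rows; each row shifts and turns the commanded pose from where the row before left it, along the tool's axes as they then stand; what a row does not reach is not made up. A row lasts 1/8 s, in which the tool goes at most 62.5 mm and 10.7 degrees, less where a joint would pass 70% of its speed; a pose out of reach is approached as far as the arm can. A call is refused whole if a number of a shift passes 62.5 or a number of a turn 0.188, either way. A call with a gripper value outside its range is refused whole. The fingers move at their own pace and stop on an object; "newtons" is the grip in N (left out, the last holds). Time passes only in rows, so rows that do not move let the fingers close. It gives the time, the measured TCP pose, the force, the opening and the grip force at its end, in the units of the state.
- telemetry.get_state(): the state, without advancing time (a new reading comes with each control period).
- viewer.capture(name): name is "scene" or "top" or "wrist"; returns the picture (480x640x3 uint8, red, green, blue); there is no depth.
- viewer.calibration(name): a dict with "mtx" (3x3 intrinsics, pixels), "rvec" (rotation vector, rad) and "tvec" (3), from world to camera coordinates, as OpenCV has them. Camera axes: x right, y down, z forward; pixel columns grow to the right and rows downward; lengths in mm; the calibration is good to about 2 mm. The wrist camera is an equidistant fisheye: a pixel r from the principal point sees the ray r / f radians off the axis. A picture is of the moment at which its call begins: read the wrist's pose just before it. calibration takes no time and is no camera call; for the wrist camera it gives the pose at the moment of the call.
- sign_off(): hands the job in; it is judged then, once.
The state is a dict: "clock": time; "qpos": joint angles; "dq": joint speeds; "joint_torque": joint torques, N m; "tcp_pos": TCP position; "eef_rot": TCP orientation; "ft_force": force on the tool from outside, world axes, zero at the start; "moment": the same for the moment, N m; "finger_gap": opening from 0.0 (shut) to 1.0 (fully open); "grasp_force": force on a finger pad.
Only numpy, scipy, OpenCV 4.12 (cv2) and the standard library are available. Lean on these libraries where they do the work, as an engineer would, in place of code of your own. Each camera call takes 0.05 s, during which the arm holds its last target. There are 200 camera calls.

### The job

The clean cake lifter stands in its wooden block. Take the empty S-hook off the brass utensil rail, put its lower end through the hole in the top of the lifter's handle, lift the lifter out of the block on the hook, and hang the hook back on the rail so that the lifter hangs freely below it. Do not touch the lifter with the gripper, and leave the other things on the counter where they are.

Things in the scene. Friction and masses are not known exactly. Their poses are not given: they have to be found in the camera images.
- rail: Fixed brass utensil rail. Origin on the counter under the middle of the bar; y along the bar, x square to it, away from the robot (within 0.2 rad of straight ahead). Round level bar 12 mm thick, 460 mm long, its centre line 320 mm above the counter, on two 14 mm posts at y = +220 and -220 mm.
- rail_mid (a point): The middle of the rail's bar, on its centre line, 320 mm above the counter.
- hook: Loose steel S-hook of 6 mm round wire, 142 mm tall, 50 mm wide, 60 g, hanging upright on the rail. Origin: middle of its black sleeve, 56.6 mm below the bar's centre line. z up, y square to the S (along the rail), x away from the robot at the start. Sleeve, to hold: 10 mm thick along y, 12 by 30 mm, top leaning 15 degrees to -x. Fingers tilted 25-40 degrees, from the robot's side, clear the bar.
- hook_top (a point): Peak of the upper bend, on the wire's centre line, 68 mm above the hook's origin. Wire's centre line in the hook's x-z plane, mm (x,z), from its free end on the far side: (22,48) (13,58) (0,68) (-13,58) (-13,50), then straight down to (13,-50). The bar lies under the peak, at (0,56.6). To unhook: up 26 mm and 9 mm towards -x, then straight out to -x; to hang, the reverse.
- hook_low (a point): Lowest point of the lower bend, on the wire's centre line, 68 mm below the hook's origin: the lifter must hang here. Wire's centre line in the hook's x-z plane, mm (x,z): from (-13,50) straight to (13,-50) (13,-58) (0,-68) (-13,-58) and the free end (-22,-48), which points to -x (the robot) and up at 45 degrees. So it enters the lifter's hole from the far side, moving towards the robot.
- lifter: Loose flat steel cake lifter, 90 g, 4 mm thick, 164 mm tall, upright in the block's slot, blade down. Origin: middle of the blade's lower edge; z up along the handle, y across the blade, x square to the flat, away from the robot (within 0.3 rad). Blade 70 wide, 85 tall, handle 22 mm wide.
- eye (a point): Centre of the round 18 mm hole through the lifter along its x, 147 mm above the lifter's origin, in the 34 mm square eye that ends the handle; the rim above the hole is 8 mm high. At the start the hole's centre is 157 mm above the counter.
- block: Fixed wooden block, 60 mm (x) by 110 mm (y), 45 mm high, to the left or to the right of the middle, nearer the robot than the rail. Origin at the centre of its underside. Slot in its top 6.5 mm (x) by 74 mm (y), 35 mm deep, in which the lifter stands loosely.
- cakestand: Brass cake stand with a chocolate cake, 180 mm across, 155 mm high with the cake, 1.6 kg; stands on the other side from the block. Origin at the centre of its foot. Leave it alone.
- cup: White cup, 72 mm across and 65 mm high, between block and cake stand. Leave it alone.
- slice: White plate 176 mm across with a slice of cake, 70 mm high in all, to the left. Leave it alone.
- jug: Steel milk jug, 84 mm across and 100 mm high, to the right. Leave it alone.
- spoon: Steel spoon, 160 mm long, lying on the counter in front of the rail. Leave it alone.
There are look-alikes about, which are no part of the job. Several things have the shape of the lifter; the one meant has the colours described above. Of the things shaped like the block, the wooden one is meant.

How it is judged (in metres and radians):
On the way, in this order (a step that is already met when the one before it is completed fails the run):
1. the S-hook is off the rail ((x of hook in the frame of rail below -0.04 m or x of hook in the frame of rail above 0.04 m)), for 0.2 s.
2. the lifter hangs by its hole on the hook's lower bend, lifted out of the block (distance between eye and hook_low below 0.014 m and height (world z) of lifter above 0.04 m), for 0.2 s.
At the end, for the whole second after the job is handed in: Hook on the bar between the posts: peak within 12 mm of the bar's line, 6-18 mm above it, upright to 0.25 rad. Lifter on its lower bend: hole centre within 14 mm of the lowest point, upright to 0.3 rad, over 30 mm above the counter, clear of the block, under 0.08 m/s (x of hook_top in the frame of rail between -0.012 and 0.012 m and z of hook_top in the frame of rail between 0.326 and 0.338 m and y of hook_top in the frame of rail between -0.215 and 0.215 m and angle between hook's own z axis and vertical below 0.25 rad and distance between eye and hook_low below 0.014 m and angle between lifter's own z axis and vertical below 0.3 rad and height (world z) of lifter above 0.03 m and contact force between lifter and block below 0.05 N and linear speed of lifter below 0.08 m/s); the robot touches nothing.
It fails at once if the gripper touches the lifter (contact force between the fingers and lifter above 0.5 N).
It fails at once if something else on the counter is pushed more than 20 mm from its place (distance of any of cakestand, cup, slice, jug, spoon from where it was at the start of the episode above 0.02 m).
It also fails if it takes over 69 s, if anything falls off the work surface, if the arm or the gripper's body presses on something with over 40 N, if the wrist force passes 120 N, or if a joint passes its speed limit or range.

## Working session

There is one attempt and no reset: what is moved stays moved. The work goes in short steps, Python scripts to look and compute and a tool call to move; the robot and the scene stay as the last step left them, time stands still between calls to the robot, and variables do not carry over. Pictures are saved under pics/ and viewed, at most 12 in all, crops included, and the job is handed in when it is done.

Besides the shell and the picture viewer there is one more tool, called by a JSON object that holds its "api" and its "payload". carry_out: Moves the arm, as the interface text tells. Its arguments: {"type":"object","properties":{"moves":{"type":"array","items":{"type":"array","items":{"type":"number"}}},"newtons":{"type":"number"}},"required":["moves"]}

```bash
mkdir -p pics
python3 - <<'E'
from workcell import telemetry, viewer
import cv2,json
for n in ("scene","top"):
    im=viewer.capture(n); cv2.imwrite(f"pics/{n}0.png",im[:,:,::-1])
    c=viewer.calibration(n); print(n,c)
s=telemetry.get_state(); print(s)
E
```

```text
scene {'mtx': array([[553.54079174,   0.        , 319.69388589],
       [  0.        , 553.54079174, 235.04103503],
       [  0.        ,   0.        ,   1.        ]]), 'rvec': array([ 1.95859108,  1.5007326 , -0.57210381]), 'tvec': array([-116.22562829, -185.89071584, 1617.30246738])}
top {'mtx': array([[512.97939815,   0.        , 311.93766233],
       [  0.        , 512.97939815, 238.03686294],
       [  0.        ,   0.        ,   1.        ]]), 'rvec': array([ 2.14310496, -2.13073852,  0.19392239]), 'tvec': array([  -2.68507942,  524.79767633, 1253.77360714])}
{'clock': 0.1, 'qpos': array([67.49566424, 26.83291983, -0.66402305, 91.87411688,  0.34438302,
       61.38513096, -3.22549621]), 'dq': array([ 2.94512156e-02, -9.08175270e-02,  1.72607797e-02, -9.88409808e-02,
       -2.50718535e-02, -6.14632167e-02, -4.80299710e-05]), 'joint_torque': array([ 9.36657816e-04, -5.21649027e+01, -1.26134005e-02, -2.44368911e+01,
       -5.67812647e-02,  1.40405766e-02,  1.01459009e-04]), 'tcp_pos': array([ 222.5570083 , -610.3189131 ,  301.82425229]), 'eef_rot': array([[ 9.39472846e-01,  3.42622734e-01, -6.59047160e-04],
       [ 3.42623344e-01, -9.39471766e-01,  1.43005573e-03],
       [-1.29186596e-04, -1.56930346e-03, -9.99998760e-01]]), 'ft_force': array([-0.3034443 , -0.19427619, -0.46563759]), 'moment': array([-0.00792595,  0.00478072,  0.05946663]), 'grasp_force': 0.0, 'finger_gap': 0.9961052370002127}
```

View pics/scene0.png

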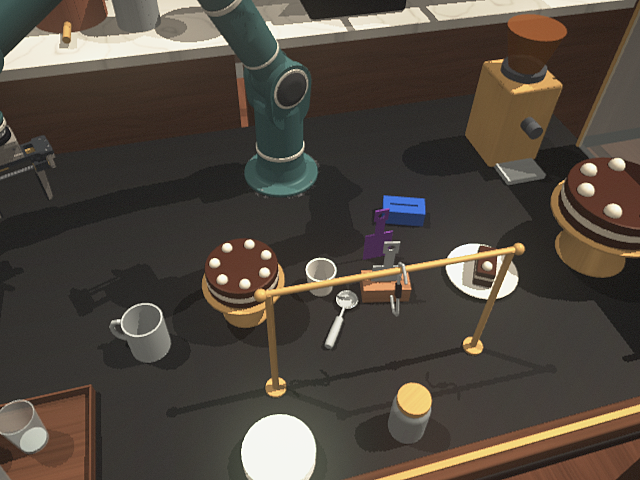

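View pics/top0.png

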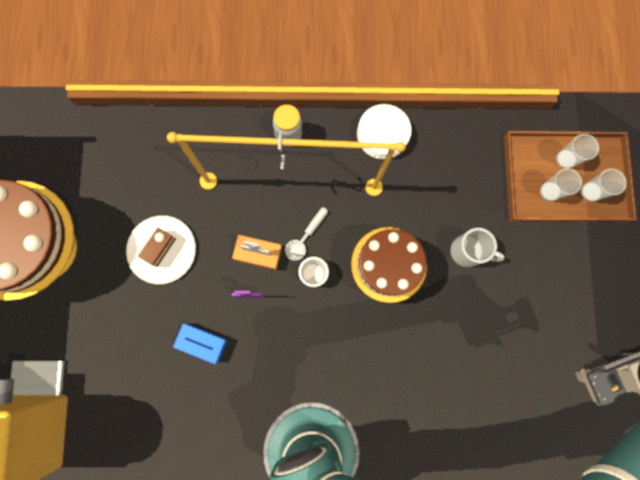

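Run:
```python
import cv2,numpy as np
a=cv2.imread("pics/scene0.png");b=cv2.imread("pics/top0.png")
A=cv2.resize(a[230:325,355:421],None,fx=6,fy=6,interpolation=cv2.INTER_CUBIC)
B=cv2.resize(b[120:275,230:300],None,fx=3.8,fy=3.8,interpolation=cv2.INTER_CUBIC)
print(A.shape,B.shape)
H=np.zeros((600,A.shape[1]+B.shape[1],3),np.uint8);H[:A.shape[0],:A.shape[1]]=A;H[:B.shape[0],A.shape[1]:]=B
for i in range(0,66,10): cv2.putText(H,str(355+i),(i*6,590),0,.4,(255,255,255)); cv2.line(H,(i*6,570),(i*6,577),(255,255,255))
for i in range(0,95,10): cv2.putText(H,str(230+i),(0,i*6+4),0,.4,(0,255,255))
for i in range(0,70,10): cv2.putText(H,str(230+i),(396+int(i*3.8),597),0,.4,(255,255,0))
for i in range(0,150,10): cv2.putText(H,str(120+i),(396,int(i*3.8)+4),0,.4,(0,255,0))
cv2.imwrite("pics/crop1.png",H)
```

```text
(570, 396, 3) (589, 266, 3)
```

View pics/crop1.png

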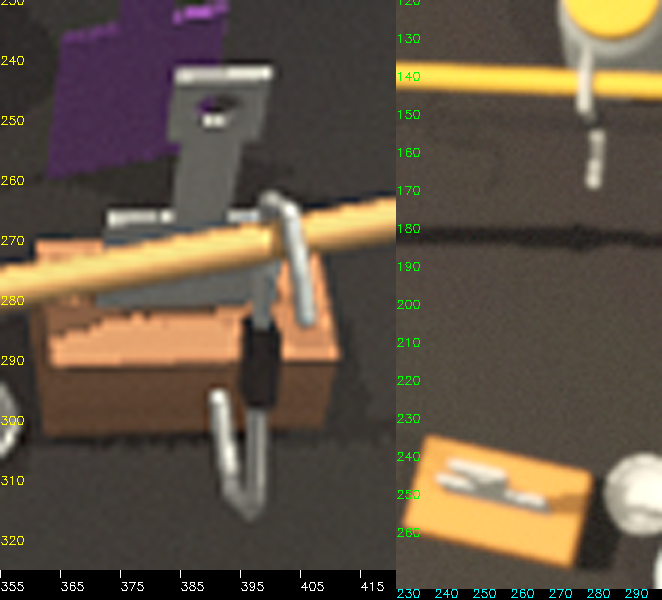

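```bash
cat > h.py <<'E'
import numpy as np,cv2
from workcell import telemetry, viewer
C={}
def P(n):
    c=viewer.calibration(n);R=cv2.Rodrigues(np.array(c['rvec']))[0];return np.array(c['mtx']),R,np.array(c['tvec']).reshape(3)
def ray(n,uv):
    K,R,t=P(n);d=R.T@np.linalg.inv(K)@np.array([uv[0],uv[1],1.]);return -R.T@t,d/np.linalg.norm(d)
def tri(a,b,n1="scene",n2="top"):
    o1,d1=ray(n1,a);o2,d2=ray(n2,b)
    s=np.linalg.lstsq(np.c_[d1,-d2],o2-o1,rcond=None)[0]
    p,q=o1+s[0]*d1,o2+s[1]*d2
    return (p+q)/2,np.linalg.norm(p-q)
def atz(n,uv,z):
    o,d=ray(n,uv);return o+d*(z-o[2])/d[2]
def proj(n,p):
    K,R,t=P(n);c=K@(R@np.array(p,float)+t);return c[:2]/c[2]
E
python3 - <<'E'
from h import *
np.set_printoptions(precision=1,suppress=True)
for k,a,b in [("ballR",(261,295),(401,147)),("ballL",(519,249),(173,137)),("eyetop",(392.2,242.2),(251.8,243.8)),("eyetopL",(400.3,242),(244.2,241.8)),("eyetopR",(384.2,242.5),(259.5,245.8)),("peak",(400,262.8),(279.7,141)),("sleeve",(398.5,290.3),(281,151.6))]:
    print(k,*tri(a,b))
print(atz("scene",(391.2,247.7),157),atz("scene",(400,262.8),334),atz("top",(279.7,141),334),atz("scene",(396.7,315.8),192),atz("scene",(398.5,290.3),263))
for uv in [(240.8,245.8),(269.2,252.4)]: print("shoulder",atz("top",uv,95))
for uv in [(237,233.5),(281,243),(277,268),(232.5,257)]: print("block",atz("top",uv,45))
for n in ("scene","top"):
  print(n,[proj(n,p) for p in ([700,0,100],)])
for uv in [(403,242),(355,266),(372,243)]: print("purple",atz("scene",uv,100))
print("purp top",atz("top",(247,294),100),"cup",atz("top",(314,272),65),"spoon",atz("top",(295,250),5),atz("top",(323,210),5),"stand",atz("top",(390,265),155),"jar",atz("top",(287,116),100))
E
```

```text
ballR [ 669.1 -175.9  319.7] 6.219107622173923
ballL [686.5 290.9 320.7] 4.0948611439167415
eyetop [489.6 140.8 172.1] 5.441603217117812
eyetopL [493.9 158.  172.7] 5.133830905203041
eyetopR [485.3 123.7 171.3] 6.170817035795254
peak [673.6  68.9 334. ] 1.091062910748979
sleeve [677.6  72.  261.2] 3.324706064083345
[492.3 142.3 157. ] [673.5  68.4 334. ] [673.9  69.5 334. ] [685.9  76.2 192. ] [679.2  72.9 263. ]
shoulder [495.9 173.1  95. ]
shoulder [480.2 104.1  95. ]
block [535.2 190.1  45. ]
block [511.5  78.4  45. ]
block [448.1  87.5  45. ]
block [475.1 199.6  45. ]
scene [array([357.2, 357. ])]
top [array([312.7, 164.8])]
purple [435.6 200.1 100. ]
purple [477.3  68.1 100. ]
purple [420.4 128.4 100. ]
purp top [379.4 154.5 100. ] cup [436.5  -4.9  65. ] spoon [499.8  43.8   5. ] [606.9 -28.8   5. ] stand [ 444.2 -178.2  155. ] jar [827.5  65.4 100. ]
```

Run:
```python
from h import *
from scipy.optimize import least_squares
np.set_printoptions(precision=2,suppress=True)
L={}
for n,a,b in (("scene",(275,293),(505,251)),("top",(185,137.5),(390,146.5))):
    im=cv2.imread(f"pics/{n}0.png");h=cv2.cvtColor(im,cv2.COLOR_BGR2HSV)
    pts=[]
    for u in np.linspace(a[0],b[0],60).astype(int):
        v0=a[1]+(u-a[0])*(b[1]-a[1])/(b[0]-a[0]); r=np.arange(int(v0)-10,int(v0)+11)
        m=(h[r,u,0]>12)&(h[r,u,0]<30)&(h[r,u,1]>90)&(h[r,u,2]>90)
        if 4<=m.sum()<=14: pts.append((u,r[m].mean()))
    p=np.array(pts);w=np.polyfit(*p.T,1)
    for _ in range(3):
        e=p[:,1]-np.polyval(w,p[:,0]);k=abs(e)<1;w=np.polyfit(*p[k].T,1)
    L[n]=w;print(n,len(p),k.sum(),w,np.std(e[k]))
def f(q,free=False):
    r=[]
    for y in (-150,-50,50,150,250):
        X=[q[0]+q[1]*(y-57),y,q[2] if len(q)>2 else 320]
        for n in L:
            u,v=proj(n,X);r.append(v-np.polyval(L[n],u))
    return r
s=least_squares(f,[678,.037,320]);print("free z",s.x,s.cost)
s=least_squares(f,[678,.037]);print("z=320",s.x,np.array(s.fun))
```

```text
scene 58 51 [ -0.18 341.49] 0.2914970787856551
top 59 55 [  0.04 129.86] 0.224624357877693
free z [677.57   0.03 320.76] 0.02620504696920623
z=320 [677.41   0.03] [0.1  0.11 0.15 0.15 0.2  0.2  0.25 0.25 0.3  0.3 ]
```

{"api": "carry_out", "payload": {"moves": [[20, -60, -14, 0.18, 91.9], [20, -58, -14, 0.18, 91.9], [20, -58, -14, 0.026, 91.9], [20, -58, -14, 0, 91.9], [20, -58, -14, 0, 91.9], [20, -58, -10, 0, 91.9], [20, -50, 0, 0, 91.9]]}}

```text
clock: 0.98
tcp_pos: [339.6, -209.8, 382.6]
eef_rot: [[0.999, -0.036, 0.002], [-0.036, -0.999, -0.001], [0.002, 0.001, -1.0]]
ft_force: [0.9, -0.9, -0.5]
finger_gap: 0.999
grasp_force: 0.0
```

{"api": "carry_out", "payload": {"moves": [[33, -36, 0, 0, 91.9], [33, -36, 0, 0, 91.9], [33, -36, 0, 0, 91.9], [33, -36, 0, 0, 91.9], [33, -36, 0, 0, 91.9], [33, -37, 0, 0, 91.9], [33, -37, 0, 0, 91.9], [33, -37, 0, 0, 91.9], [0, 0, 0, 0, 91.9], [0, 0, 0, 0, 91.9]]}}

```text
clock: 2.22
tcp_pos: [613.0, 68.6, 381.1]
eef_rot: [[0.999, -0.036, -0.002], [-0.036, -0.999, -0.001], [-0.002, 0.001, -1.0]]
ft_force: [0.7, -0.6, 0.6]
finger_gap: 0.998
grasp_force: 0.0
```

Run:
```python
from h import *
np.set_printoptions(precision=4,suppress=True)
s=telemetry.get_state();print(s['tcp_pos'],s['eef_rot'],s['qpos'])
c=viewer.calibration("wrist");print(c)
ims={n:viewer.capture(n)[:,:,::-1] for n in("scene","top","wrist")}
for n in ims: cv2.imwrite(f"pics/{n}1.png",ims[n])
a=cv2.resize(ims["scene"][170:330,340:460],None,fx=3.6,fy=3.6,interpolation=cv2.INTER_CUBIC)
b=cv2.resize(ims["wrist"],(360,270))
c=cv2.resize(ims["top"][100:200,230:330],(306,306),interpolation=cv2.INTER_CUBIC)
H=np.zeros((580,792,3),np.uint8);H[:a.shape[0],:a.shape[1]]=a;H[:270,432:792]=b;H[272:578,432:738]=c
cv2.imwrite("pics/crop2.png",H)
# predicted fingertip-midpoint pixel
R=s['eef_rot'];
for d in (0,69,88):
  for n in("scene","top"): print(d,n,proj(n,s['tcp_pos']+R[:,2]*d))
```

```text
[612.9793  68.6315 381.0503] [[ 0.9993 -0.0365 -0.0017]
 [-0.0365 -0.9993 -0.0008]
 [-0.0016  0.0009 -1.    ]] [  11.5849   22.8018  -28.2338   90.1322   11.2716   70.0112 -110.7567]
{'mtx': array([[371.6483,   0.    , 323.7019],
       [  0.    , 371.6483, 240.5169],
       [  0.    ,   0.    ,   1.    ]]), 'rvec': array([-2.0251,  2.0996,  0.314 ]), 'tvec': array([ 89.8818, 525.5471, 646.1823])}
0 scene [390.78   218.9922]
0 top [278.3836 162.5681]
69 scene [386.3703 245.9139]
69 top [280.2192 173.2373]
88 scene [385.2327 252.8591]
88 top [280.6836 175.9368]
```

View pics/crop2.png

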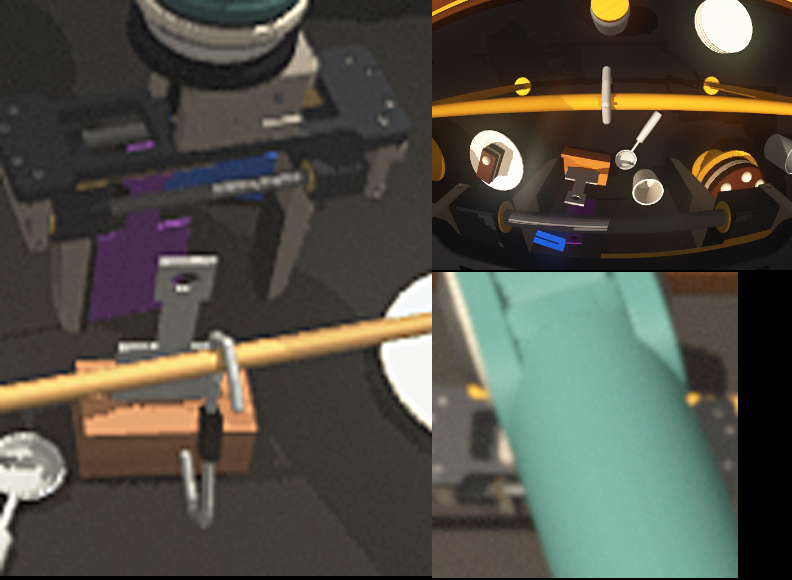

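```bash
cat >> h.py <<'E'
def fray(c,uv):
    K=np.array(c['mtx']);R=cv2.Rodrigues(np.array(c['rvec']))[0];t=np.array(c['tvec']).reshape(3)
    d=(np.array(uv)-K[:2,2])/K[0,0];r=np.linalg.norm(d)
    v=np.r_[np.sin(r)*d/r,np.cos(r)];return -R.T@t,R.T@v
def fatz(c,uv,z):
    o,d=fray(c,uv);return o+d*(z-o[2])/d[2]
def fproj(c,p):
    K=np.array(c['mtx']);R=cv2.Rodrigues(np.array(c['rvec']))[0];t=np.array(c['tvec']).reshape(3)
    v=R@np.array(p,float)+t;th=np.arctan2(np.hypot(v[0],v[1]),v[2]);return K[:2,2]+K[0,0]*th*v[:2]/np.hypot(v[0],v[1])
E
python3 - <<'E'
from h import *
import pickle
w=cv2.imread("pics/wrist1.png");c=viewer.calibration("wrist");pickle.dump(c,open("w1.pkl","wb"))
x0,y0,x1,y1=215,110,347,380
s=cv2.resize(w[110:225,285:335],None,fx=5,fy=5,interpolation=cv2.INTER_CUBIC)
e=cv2.resize(w[255:385,215:315],None,fx=4.6,fy=4.6,interpolation=cv2.INTER_CUBIC)
H=np.zeros((600,720,3),np.uint8);H[:s.shape[0],:s.shape[1]]=s;H[:e.shape[0],252:252+e.shape[1]]=e
for i in range(0,50,10): cv2.putText(H,str(285+i),(i*5,595),0,.35,(255,255,255))
for i in range(0,115,10): cv2.putText(H,str(110+i),(0,i*5+4),0,.35,(0,255,255))
for i in range(0,100,10): cv2.putText(H,str(215+i),(252+int(i*4.6),598),0,.35,(255,255,0))
for i in range(0,130,10): cv2.putText(H,str(255+i),(252,int(i*4.6)+4),0,.35,(0,255,0))
cv2.imwrite("pics/crop3.png",H)
for p in ([677.9,70.5,320],[677.9,70.5,334],[490.5,140.5,174],[490.5,140.5,157]): print(fproj(c,p))
E
```

```text
[309.63994029 174.36272211]
[308.22678509 179.0479622 ]
[251.81182401 359.22968629]
[254.62505202 349.53979647]
```

View pics/crop3.png

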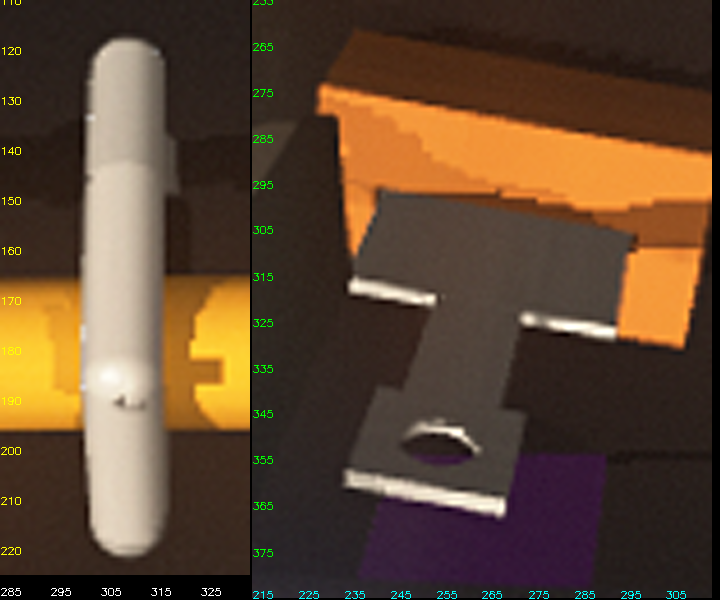

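{"api": "carry_out", "payload": {"moves": [[12, -1, 0.5, 0, 91.9], [12, -1, 0.5, 0, 91.9], [12, -1, 0, 0, 91.9], [8, -0.7, 0, 0, 91.9], [0, 0, 0, 0, 40], [0, 0, 0, 0, 20], [0, 0, 0, 0, 14], [0, 0, 0, 0, 12]], "newtons": 30}}

```text
clock: 3.38
tcp_pos: [657.4, 71.4, 381.0]
eef_rot: [[0.999, -0.036, 0.0], [-0.036, -0.999, -0.0], [0.0, 0.0, -1.0]]
ft_force: [0.3, -0.0, 0.1]
finger_gap: 0.586
grasp_force: 0.0
```

{"api": "carry_out", "payload": {"moves": [[0, 0, 0, 0, 9], [0, 0, 0, 0, 6], [0, 0, 0, 0, 3], [0, 0, 0, 0, 0], [0, 0, 0, 0, 0], [0, 0, 0, 0, 0]], "newtons": 30}}

```text
clock: 4.12
tcp_pos: [657.6, 71.4, 380.7]
eef_rot: [[0.999, -0.036, -0.0], [-0.036, -0.999, -0.0], [-0.0, 0.0, -1.0]]
ft_force: [-0.6, 0.3, 1.4]
finger_gap: 0.053
grasp_force: 30.0
```

Run:
```python
from h import *
ims={n:viewer.capture(n)[:,:,::-1] for n in("scene","wrist")}
for n in ims: cv2.imwrite(f"pics/{n}2.png",ims[n])
a=cv2.resize(ims["scene"][200:330,340:450],None,fx=4,fy=4,interpolation=cv2.INTER_CUBIC)
b=cv2.resize(ims["wrist"][130:430,230:410],None,fx=1.9,fy=1.9)
H=np.zeros((580,800,3),np.uint8);H[:520,:440]=a;H[:b.shape[0],440:440+b.shape[1]]=b
cv2.imwrite("pics/crop4.png",H)
```

```text
(no output)
```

View pics/crop4.png

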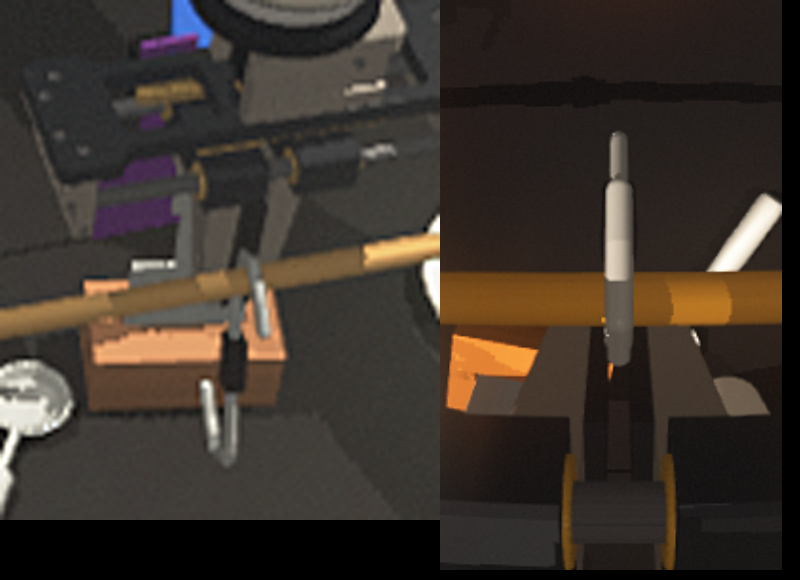

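{"api": "carry_out", "payload": {"moves": [[0, 0, 0, 0, 0], [0, 0, -6, 0, 0], [-3, 0, -7, 0, 0], [-3, 0, -7, 0, 0], [-3, 0, -7, 0, 0], [0, 0, 0, 0, 0], [-8, 0, 0, 0, 0], [-12, 0, 0, 0, 0], [-15, 0, 0, 0, 0], [-20, 0, 0, 0, 0], [-10, 0, 0, 0, 0], [0, 0, 0, 0, 0]], "newtons": 45}}

```text
clock: 5.72
tcp_pos: [583.1, 74.1, 408.3]
eef_rot: [[0.999, -0.036, 0.001], [-0.036, -0.999, -0.0], [0.001, 0.0, -1.0]]
ft_force: [-0.4, -0.2, -0.5]
finger_gap: 0.053
grasp_force: 45.0
```

{"api": "carry_out", "payload": {"moves": [[-13, -13.5, 0, 0, 0], [-13, -13.5, 0, 0, 0], [-13, -13.5, 0, 0, 0], [-12.3, -13.4, 0, 0, 0], [0, 0, 0, 0.065, 0], [0, 0, 0, 0.065, 0], [0, 0, 0, 0.061, 0], [0, 0, 0, 0, 0], [0, 0, 0, 0, 0], [0, 0, 0, 0, 0]]}}

```text
clock: 6.98
tcp_pos: [534.2, 129.9, 407.8]
eef_rot: [[0.974, -0.225, -0.0], [-0.225, -0.974, -0.0], [-0.0, 0.0, -1.0]]
ft_force: [-0.4, 0.3, -0.4]
finger_gap: 0.054
grasp_force: 45.0
```

Run:
```python
from h import *
np.set_printoptions(precision=2,suppress=True)
s=telemetry.get_state();c=viewer.calibration("wrist");print(s['tcp_pos'],s['eef_rot'])
ims={n:viewer.capture(n)[:,:,::-1] for n in("scene","wrist","top")}
for n in ims: cv2.imwrite(f"pics/{n}3.png",ims[n])
a=cv2.resize(ims["scene"][185:325,350:435],None,fx=4.2,fy=4.2,interpolation=cv2.INTER_CUBIC)
b=cv2.resize(ims["wrist"][130:430,230:410],None,fx=1.95,fy=1.95)
H=np.zeros((600,800,3),np.uint8);H[:588,:a.shape[1]]=a;H[:b.shape[0],440:440+b.shape[1]]=b
cv2.imwrite("pics/crop5.png",H)
O=s['tcp_pos']+s['eef_rot']@np.array([19.3,0,117.3])
print("O",O)
xd=s['eef_rot'][:,0]
for x,z in [(0,68),(13,-50),(13,-58),(0,-68),(-22,-48),(22,48)]:
    p=O+xd*x+np.array([0,0,z]);u=proj("scene",p);v=fproj(c,p)
    print((x,z),p,"scene",u,"crop",(u-[350,185])*4.2,"wristcrop",(v-[230,130])*1.95+[440,0])
for p in ([489.3,140.2,157],[489.3,140.2,174]):
    print("eye",(proj("scene",p)-[350,185])*4.2,(fproj(c,p)-[230,130])*1.95+[440,0])
```

```text
[534.22 129.94 407.77] [[ 0.97 -0.22 -0.  ]
 [-0.22 -0.97 -0.  ]
 [-0.    0.   -1.  ]]
O [553.01 125.6  290.47]
(0, 68) [553.01 125.6  358.47] scene [406.93 199.88] crop [239.1   62.48] wristcrop [620.91 323.01]
(13, -50) [565.68 122.68 240.47] scene [399.85 248.03] crop [209.37 264.71] wristcrop [621.5  143.11]
(13, -58) [565.68 122.68 232.47] scene [399.34 250.71] crop [207.24 276.  ] wristcrop [621.52 138.79]
(0, -68) [553.01 125.6  222.47] scene [397.8 249.2] crop [200.75 269.64] wristcrop [621.54 167.47]
(-22, -48) [531.58 130.54 242.47] scene [397.48 234.47] crop [199.42 207.78] wristcrop [621.48 239.57]
(22, 48) [574.45 120.66 338.47] scene [407.28 216.02] crop [240.58 130.3 ] wristcrop [621.05 190.79]
eye [167.28 259.98] [621.83 266.71]
eye [171.01 237.85] [621.81 279.69]
```

View pics/crop5.png

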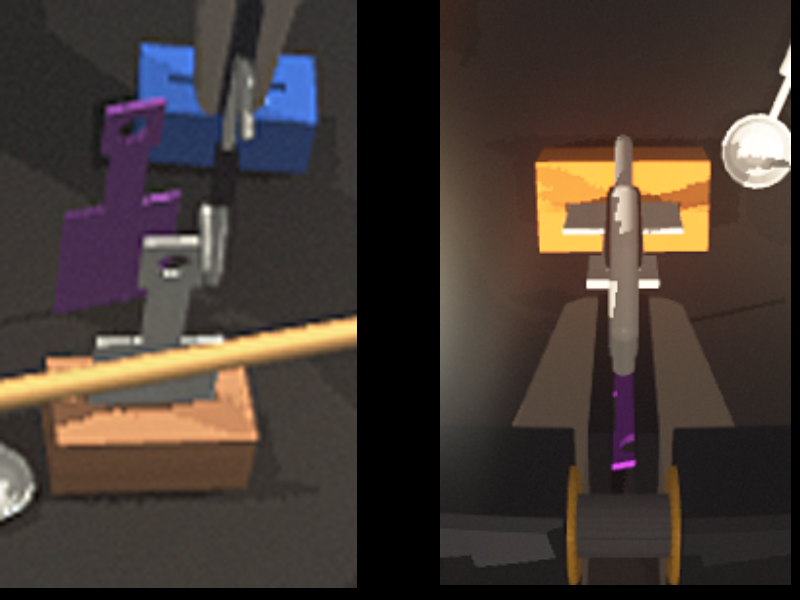

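{"api": "carry_out", "payload": {"moves": [[0, 0, 20, 0, 0], [0, 0, 25, 0, 0], [0, 0, 25, 0, 0], [0, 0, 17.5, 0, 0], [0, 0, 10, 0, 0], [-8, 0, 0, 0, 0], [-10, 0, 0, 0, 0], [-9, 0, 0, 0, 0], [-4, 0, 0, 0, 0], [0, 0, 0, 0, 0], [0, 0, 0, 0, 0], [0, 0, 0, 0, 0]]}}

```text
clock: 8.62
tcp_pos: [504.4, 136.6, 310.2]
eef_rot: [[0.974, -0.226, 0.0], [-0.226, -0.974, 0.0], [0.0, -0.0, -1.0]]
ft_force: [-0.0, 0.5, -0.6]
finger_gap: 0.051
grasp_force: 45.0
```

Run:
```python
from h import *
np.set_printoptions(precision=2,suppress=True)
s=telemetry.get_state();c=viewer.calibration("wrist");R=s['eef_rot']
ims={n:viewer.capture(n)[:,:,::-1] for n in("scene","wrist")}
for n in ims: cv2.imwrite(f"pics/{n}4.png",ims[n])
a=cv2.resize(ims["scene"][220:310,360:425],None,fx=6.5,fy=6.5,interpolation=cv2.INTER_CUBIC)
b=cv2.resize(ims["wrist"][150:400,240:405],None,fx=2.2,fy=2.2)
H=np.zeros((600,800,3),np.uint8);H[:a.shape[0],:a.shape[1]]=a;H[:b.shape[0],430:430+b.shape[1]]=b
cv2.imwrite("pics/crop6.png",H)
O=s['tcp_pos']+R@np.array([19.3,0,117.3]);E=np.array([489.3,140.2,157]);print(s['tcp_pos'],O,"O-E",(O-E)@R)
for x,z in [(13,-58),(0,-68),(-22,-48)]:
    print((x,z),(proj("scene",O+R[:,0]*x+np.array([0,0,z]))-[360,220])*6.5)
print("eye",(proj("scene",E)-[360,220])*6.5,(proj("scene",E+[0,0,17])-[360,220])*6.5)
```

```text
[504.36 136.62 310.24] [523.16 132.27 192.94] O-E [ 34.78   0.08 -35.94]
(13, -58) [204.91 326.41]
(0, -68) [196.36 315.61]
(-22, -48) [194.54 227.11]
eye [193.88 174.85] [199.65 140.61]
```

View pics/crop6.png

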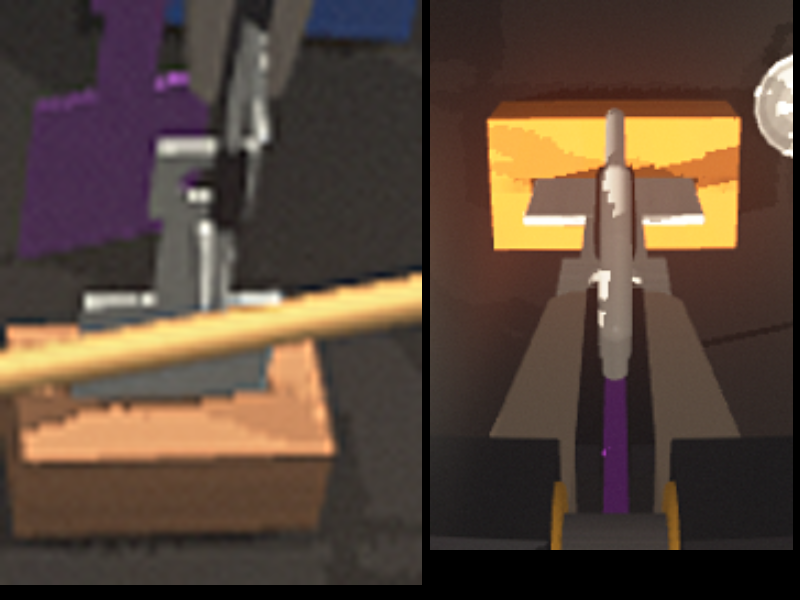

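{"api": "carry_out", "payload": {"moves": [[-4, 0, -3, 0, 0], [-4, 0, -4, 0, 0], [-4, 0, -4, 0, 0], [-4.5, 0, -5, 0, 0], [-4.5, 0, -5, 0, 0], [0, 0, 0, 0, 0], [0, 0, 0, 0, 0]]}}

```text
clock: 9.6
tcp_pos: [483.7, 141.4, 331.3]
eef_rot: [[0.974, -0.225, 0.0], [-0.225, -0.974, -0.0], [0.0, 0.0, -1.0]]
ft_force: [1.0, 0.4, -0.8]
finger_gap: 0.052
grasp_force: 45.0
```

{"api": "carry_out", "payload": {"moves": [[-4.5, 0, -3.5, 0, 0], [-4.5, 0, -3.5, 0, 0], [-4, 0, -3, 0, 0], [0, 0, -2, 0, 0], [0, 0, -3, 0, 0], [0, 0, -4, 0, 0], [0, 0, -6, 0, 0], [0, 0, 0, 0, 0], [0, 0, 0, 0, 0]]}}

```text
clock: 10.72
tcp_pos: [470.9, 144.4, 356.2]
eef_rot: [[0.974, -0.225, -0.0], [-0.225, -0.974, -0.0], [-0.0, 0.0, -1.0]]
ft_force: [-0.1, -0.1, -1.7]
finger_gap: 0.049
grasp_force: 45.0
```

Run:
```python
from h import *
np.set_printoptions(precision=2,suppress=True)
s=telemetry.get_state();print(s['ft_force'],s['moment'])
ims={n:viewer.capture(n)[:,:,::-1] for n in("scene","wrist")}
for n in ims: cv2.imwrite(f"pics/{n}5.png",ims[n])
a=cv2.resize(ims["scene"][195:310,350:430],None,fx=5.2,fy=5.2,interpolation=cv2.INTER_CUBIC)
b=cv2.resize(ims["wrist"][150:400,240:405],None,fx=2.2,fy=2.2)
H=np.zeros((600,800,3),np.uint8);H[:a.shape[0],:a.shape[1]]=a;H[:b.shape[0],430:430+b.shape[1]]=b
cv2.imwrite("pics/crop7.png",H)
```

```text
[-0.13 -0.14 -1.67] [0.07 0.01 0.  ]
```

View pics/crop7.png

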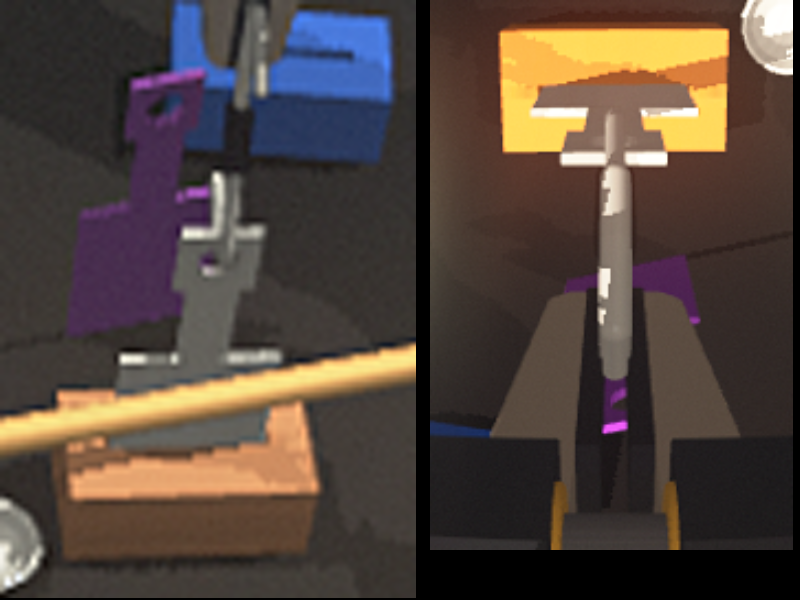

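{"api": "carry_out", "payload": {"moves": [[0, 0, -4, 0, 0], [0, 0, -8, 0, 0], [0, 0, -10, 0, 0], [0, 0, -10, 0, 0], [0, 0, -10, 0, 0], [0, 0, -8, 0, 0], [0, 0, -4, 0, 0], [0, 0, 0, -0.05, 0], [0, 0, 0, -0.05, 0], [0, 0, 0, -0.05, 0], [0, 0, 0, -0.042, 0], [0, 0, 0, 0, 0]]}}

```text
clock: 12.32
tcp_pos: [470.9, 144.4, 410.1]
eef_rot: [[0.999, -0.036, -0.001], [-0.036, -0.999, -0.0], [-0.001, 0.0, -1.0]]
ft_force: [-0.6, 1.4, -1.1]
finger_gap: 0.05
grasp_force: 45.0
```

{"api": "carry_out", "payload": {"moves": [[4, 2, 0, 0, 0], [8, 4.2, 0, 0, 0], [12, 6.4, 0, 0, 0], [12, 6.4, 0, 0, 0], [12, 6.4, 0, 0, 0], [12, 6.4, 0, 0, 0], [12, 6.4, 0, 0, 0], [12, 6.4, 0, 0, 0], [12, 6.4, 0, 0, 0], [12, 6.4, 0, 0, 0], [8, 4.2, 0, 0, 0], [5, 2.6, 0, 0, 0]]}}

```text
clock: 13.82
tcp_pos: [590.1, 75.8, 410.2]
eef_rot: [[0.999, -0.035, -0.0], [-0.035, -0.999, 0.0], [-0.0, -0.0, -1.0]]
ft_force: [-0.1, -0.4, -1.2]
finger_gap: 0.051
grasp_force: 45.0
```

{"api": "carry_out", "payload": {"moves": [[3, 1.5, 0, 0, 0], [1, 0.5, 0, 0, 0], [0, 0, 0, 0, 0], [0, 0, 0, 0, 0], [0, 0, 0, 0, 0], [0, 0, 0, 0, 0], [0, 0, 0, 0, 0], [0, 0, 0, 0, 0]]}}

```text
clock: 14.82
tcp_pos: [593.6, 73.9, 410.3]
eef_rot: [[0.999, -0.035, 0.0], [-0.035, -0.999, -0.0], [0.0, 0.0, -1.0]]
ft_force: [0.3, 0.0, -1.1]
finger_gap: 0.054
grasp_force: 45.0
```

{"api": "carry_out", "payload": {"moves": [[5, 0, 0, 0, 0], [9, 0, 0, 0, 0], [10, 0, 0, 0, 0], [10, 0, 0, 0, 0], [9, 0, 1, 0, 0], [7, 0, 1, 0, 0], [5, 0, 0.6, 0, 0], [0, 0, 0, 0, 0], [0, 0, 0, 0, 0], [0, 0, 0, 0, 0]]}}

```text
clock: 16.08
tcp_pos: [648.3, 72.0, 407.9]
eef_rot: [[0.999, -0.035, 0.0], [-0.035, -0.999, -0.0], [0.0, 0.0, -1.0]]
ft_force: [-0.1, 0.7, -1.8]
finger_gap: 0.053
grasp_force: 45.0
```

{"api": "carry_out", "payload": {"moves": [[3, 0, 6, 0, 0], [3, 0, 6, 0, 0], [3, 0, 6, 0, 0], [0, 0, 4, 0, 0], [0, 0, 3, 0, 0], [0, 0, 1.5, 0, 0], [0, 0, 0, 0, 0], [0, 0, 0, 0, 0], [0, 0, 0, 0, 0]]}}

```text
clock: 17.2
tcp_pos: [657.6, 71.6, 381.4]
eef_rot: [[0.999, -0.035, 0.0], [-0.035, -0.999, -0.0], [0.0, 0.0, -1.0]]
ft_force: [-0.5, -0.8, -1.4]
finger_gap: 0.056
grasp_force: 45.0
```

{"api": "carry_out", "payload": {"moves": [[0, 0, 0.8, 0, 0], [0, 0, 0, 0, 0], [0, 0, 0, 0, 0], [0, 0, 0, 0, 0]]}}

```text
clock: 17.7
tcp_pos: [657.6, 71.6, 380.6]
eef_rot: [[0.999, -0.035, 0.0], [-0.035, -0.999, -0.0], [0.0, -0.0, -1.0]]
ft_force: [-0.4, -0.6, -0.1]
finger_gap: 0.055
grasp_force: 45.0
```

Run:
```python
from h import *
np.set_printoptions(precision=2,suppress=True)
s=telemetry.get_state();print(s['tcp_pos'],s['ft_force'],s['moment'])
ims={n:viewer.capture(n)[:,:,::-1] for n in("scene","wrist")}
for n in ims: cv2.imwrite(f"pics/{n}6.png",ims[n])
a=cv2.resize(ims["scene"][220:370,350:450],None,fx=4,fy=4,interpolation=cv2.INTER_CUBIC)
b=cv2.resize(ims["wrist"][130:430,230:410],None,fx=1.9,fy=1.9)
H=np.zeros((600,800,3),np.uint8);H[:a.shape[0],:a.shape[1]]=a;H[:b.shape[0],440:440+b.shape[1]]=b
cv2.imwrite("pics/crop8.png",H)
```

```text
[657.64  71.62 380.63] [-0.42 -0.6  -0.05] [0.03 0.07 0.01]
```

View pics/crop8.png

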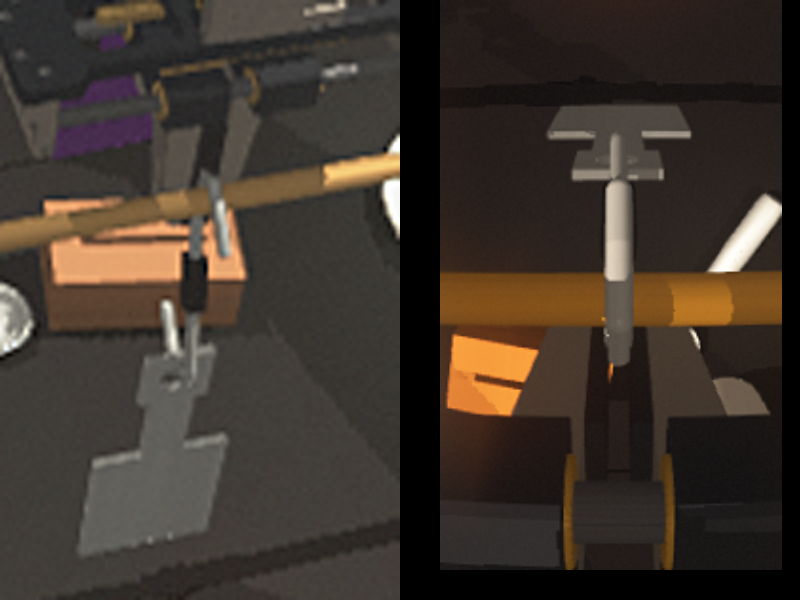

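{"api": "carry_out", "payload": {"moves": [[0, 0, 0, 0, 6], [0, 0, 0, 0, 8], [0, 0, 0, 0, 12], [0, 0, 0, 0, 20], [0, 0, 0, 0, 35], [0, 0, 0, 0, 50], [0, 0, 0, 0, 60], [0, 0, 0, 0, 60]], "newtons": 5}}

```text
clock: 18.8
tcp_pos: [657.5, 71.6, 380.4]
eef_rot: [[0.999, -0.035, -0.0], [-0.035, -0.999, -0.0], [-0.0, 0.0, -1.0]]
ft_force: [1.0, 0.5, 0.1]
finger_gap: 0.633
grasp_force: 0.0
```

{"api": "carry_out", "payload": {"moves": [[-6, 0, 0, 0, 60], [-12, 0, 0, 0, 60], [-20, 0, 0, 0, 60], [-25, 0, 0, 0, 60], [-25, 0, -10, 0, 60], [-25, 0, -10, 0, 60], [0, 0, 0, 0, 60], [0, 0, 0, 0, 60], [0, 0, 0, 0, 60], [0, 0, 0, 0, 60], [0, 0, 0, 0, 60], [0, 0, 0, 0, 60]]}}

```text
clock: 20.3
tcp_pos: [544.7, 75.6, 400.2]
eef_rot: [[0.999, -0.035, -0.0], [-0.035, -0.999, 0.0], [-0.0, -0.0, -1.0]]
ft_force: [-0.3, 0.4, 0.4]
finger_gap: 0.649
grasp_force: 0.0
```

{"api": "carry_out", "payload": {"moves": [[0, 0, 0, 0, 60], [0, 0, 0, 0, 60], [0, 0, 0, 0, 60], [0, 0, 0, 0, 60], [0, 0, 0, 0, 60], [0, 0, 0, 0, 60], [0, 0, 0, 0, 60], [0, 0, 0, 0, 60], [0, 0, 0, 0, 60], [0, 0, 0, 0, 60], [0, 0, 0, 0, 60], [0, 0, 0, 0, 60]]}}

```text
clock: 21.8
tcp_pos: [544.6, 75.6, 400.4]
eef_rot: [[0.999, -0.035, -0.0], [-0.035, -0.999, -0.0], [-0.0, 0.0, -1.0]]
ft_force: [0.9, -0.1, 0.0]
finger_gap: 0.656
grasp_force: 0.0
```

Run:
```python
from h import *
f=[viewer.capture("scene").astype(int) for _ in range(8)]
r=(slice(230,380),slice(340,450))
print([int((abs(f[i][r]-f[0][r]).max(2)>25).sum()) for i in range(8)], telemetry.get_state()['clock'])
im=f[-1].astype(np.uint8)[:,:,::-1];cv2.imwrite("pics/scene7.png",im)
cv2.imwrite("pics/crop9.png",cv2.resize(im[220:370,340:450],None,fx=4,fy=4,interpolation=cv2.INTER_CUBIC))
```

```text
[0, 0, 0, 0, 0, 0, 0, 0] 22.2
```

View pics/crop9.png

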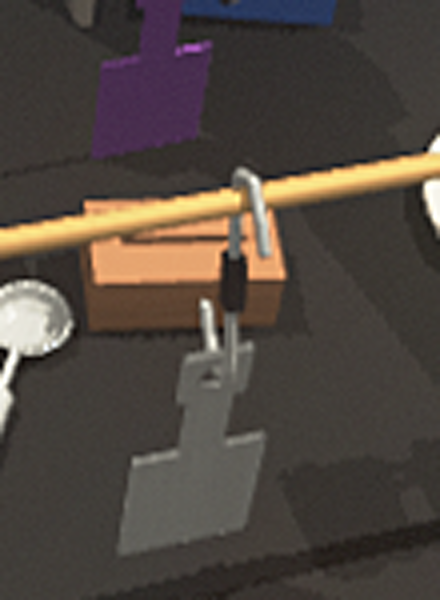

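The hook hangs on the bar with its peak near (242,175) in the crop. The lifter hangs still on the lower bend near (215,365), and the gripper is clear.

```bash
python3 -c "
from workcell import sign_off
print(sign_off())"
```

```text
the job is handed in; nothing more can be done
None
```

I handed the job in at about 22 s: the S-hook is back on the rail with the lifter hanging still and free below it, and the gripper never came near the lifter. The hand-in returned no verdict, and I did not re-measure whether the other things on the counter had moved.

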